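# Check the heel cushion of a sneaker sole with a pin gauge

## Task

Take the pin gauge from its wooden stand and push its pin straight down into the orange heel cushion until the cushion has sunk to the black band on the pin (about 9 mm), never down to its bottom stop, and keep it there for a second to take the reading. Then put the gauge back upright in its stand, pin in the hole, and let go.

Things in the scene. Friction and masses are not known exactly. Their poses are not given: they have to be found in the camera images.
- gauge: Round pin gauge, about 0.3 kg, upright in its stand. Origin: centre of the underside of its flange (56 mm wide, 8 mm thick); z up its axis. Grey barrel 34 mm wide, 8 to 70 mm above the origin: grip at about 45. Steel pin, 10 mm wide, flat tip 34 mm below the origin, black band 6 to 12 mm above the tip; it springs up into the gauge by up to 12 mm (1 N, then 1.5 N per mm); the red tail rises too.
- stand: Dark wooden ring fixed to the bench: outer diameter 80 mm, hole 36 mm, height 50 mm. Origin: centre of its underside, on the bench; z up. The gauge's flange rests on its top, so the gauge's origin is then 50 mm above the stand's, and the pin hangs in the hole.
- orange_sole: Off-white foam sneaker sole with an orange heel cushion, fixed to the bench, 256 x 90 mm. Two like soles with green and black cushions are bystanders. Origin: underside of the heel, straight below the cushion's centre; x to the toe, z up. Heel round, 80 mm wide, 30 mm high; round cushion 47 mm wide in it, its top flush at 30 mm. The rest of the sole is 26 to 27 mm high.
- orange_cushion (a joint): How far the orange cushion has sunk below the heel's top, in m: 0 at rest, 0.018 at its bottom stop. It goes straight down, 1 N preload then 1 N per mm, and springs back. As the pin is sprung too, 9 mm of sinking takes about 10 N and about 15 mm of lowering of the gauge after first contact.
Mind the look-alikes: they are no part of the job. Leave any blue, pink or yellow look-alike of the gauge alone.

How it is judged:
On the way:
1. the gauge, held upright (within 15 degrees), has its pin 6 to 12 mm into the orange cushion for 0.5 s (value of joint orange_cushion between 0.006 and 0.012 m and contact force between gauge and orange_sole above 3 N and angle between gauge's own z axis and vertical below 0.26 rad and z of gauge in the frame of orange_sole above 0.036 m), for 0.5 s.
At the end, for the whole second after the job is handed in: The gauge stands at rest and upright (within 5 degrees) on its stand again, its axis within 15 mm of the stand's and its flange on the stand's top (within 5 mm), and the orange cushion has sprung back (within 3 mm) (horizontal distance between gauge and stand below 0.015 m and z of gauge in the frame of stand between 0.045 and 0.055 m and angle between gauge's own z axis and vertical below 0.1 rad and linear speed of gauge below 0.02 m/s and value of joint orange_cushion below 0.003 m); the robot touches nothing.
It fails at once if the orange cushion is pushed down to its bottom stop (value of joint orange_cushion above 0.0172 m).
It also fails if it takes over 42 s, if anything falls off the work surface, if the arm or the gripper's body presses on something with over 40 N, if the wrist force passes 120 N, or if a joint passes its speed limit or range.

## Robot

A 7-joint arm with a two-finger parallel gripper is mounted at the origin on the work surface. World frame = base frame: x ahead of the robot, y to its left, z up, the work surface at z = 0. Lengths are in m, angles in rad, forces in N, time in s.
With the tool pointing down it reaches from about 0.425 to 0.825 m from the base axis. Payload 3.6 kg.
Tool frame: the origin (TCP) lies midway between the tips of the shut fingers; the grasp point (between the pads) lies 19 mm behind it (env.pinch_z is the distance from the TCP to the grasp point, in m); x points along the fingers, y is the direction in which the jaws open and shut, and the axes are right-handed (so a half turn about x gives the same grasp; the last joint's range is limited). The gripper opens to 93 mm and grips with 3 to 60 N. Pads are 15 mm wide; open, the fingers measure 128 mm over their backs; the gripper's body (75 mm by 188 mm) begins 65 mm behind the grasp point.
Start: joints at [1.224, 0.615, -0.013, 1.423, 0.008, 1.103, -0.04], TCP at [0.205, -0.617, 0.219] pointing down, gripper open.
Joint ranges: [-3.12, 3.12], [-0.3, 2.06], [-1.34, 1.32], [0.26, 2.42], [-1.36, 4.5], [0.01, 1.98], [-2.84, 2.84]. Speed limits (rad/s): [2.79, 2.79, 3.14, 3.14, 3.14, 3.14, 3.14].

## Interface

Orientations are given as a rotation vector (axis times angle).
In Python, from station import env gives the robot as it stands.
- The arm moves only by the tool drive_tool, never from a script. Its argument "increments" is a list of rows, each a list of 7 numbers: the turn, a rotation vector about the tool's x, y, z in rad, then the shift along the tool's x, y, z in m, then the finger opening in m, from 0 to 0.093. In form: [[ax, ay, az, tx, ty, tz, claw], ...]. A call has 1 to 8 rows; each row is the pose to reach, as a shift and turn from the pose commanded when the call began, along the tool's axes at that moment; what a row does not reach only later rows make up. A row lasts 1/10 s, in which the tool goes at most 50 mm and 8.59 degrees, less where a joint would pass 70% of its speed; a pose out of reach is approached as far as the arm can. A call with a gripper value outside its range is refused whole. The fingers move at their own pace and stop on an object; the grip force is fixed at half the most. Time passes only in rows, so rows that repeat a pose let the fingers close. It gives the time, the measured TCP pose, the force and the opening at its end, in the units of the state.
- env.state(): the state, without advancing time (a new reading comes with each control period).
- env.capture(name): name is "scene" or "top" or "wrist"; returns the picture (420x560x3 uint8, blue, green, red); there is no depth.
- env.get_calibration(name): a dict with "fx", "fy", "cx", "cy" (pixels), "extrinsics" (4x4, takes a point from world to camera coordinates). Camera axes: x right, y down, z forward; pixel columns grow to the right and rows downward; lengths in m; the calibration is good to about 2 mm. A picture is of the moment at which its call begins: read the wrist's pose just before it. get_calibration takes no time and is no camera call; for the wrist camera it gives the pose at the moment of the call.
- env.hand_in(): hands the job in, once; it reports no verdict.
Trained networks look in the newest picture that a camera, given by its name, has taken for a name from the list of things; names that differ only in an ending like _2 or _b are one class to them, and where a whole thing is asked for, a point or a joint stands for the part that bears it (a point fixed in the world has none). Each returns a list of dicts, best first, with "score" (0 to 1); they miss things now and then, are a little off and sometimes report something else, mostly with a low value. They report only what shows in the picture. A call takes as long as a camera call. They do not tell look-alikes from the thing itself.
- env.silhouettes(camera, query): "region" (420x560 bool, what is visible of it) and "location" ([column, row] as shares, 0 to 1, of the picture: columns of its width, rows of its height, amid what is visible of it).
- env.place_of(camera, query): "location" ([column, row] as shares, 0 to 1, of the picture: columns of its width, rows of its height: a listed point, or the origin of a listed thing).
The state is a dict: "t": time; "joint_pos": joint angles; "joint_velocities": joint speeds; "tau": joint torques, N m; "eef_pos": TCP position; "eef_rot": TCP orientation; "ft_force": force on the tool from outside, world axes, zero at the start; "ft_torque": the same for the moment, N m; "width": finger opening in m.
Only numpy, scipy, OpenCV 4.12 (cv2) and the standard library are available. Lean on these libraries where they do the work, as an engineer would, in place of code of your own. Each camera call takes 0.05 s, during which the arm holds its last target.

## Working session

There is one attempt and no reset: what is moved stays moved. The work goes in short steps, Python scripts to look and compute and a tool call to move; the robot and the scene stay as the last step left them, time stands still between calls to the robot, and variables do not carry over. Pictures are saved under pics/ and viewed, and the job is handed in when it is done.

Besides the shell and the picture viewer there is one more tool, called after "Emit:" in YAML: its name, and indented under it one key for each argument. drive_tool: Moves the arm, as the interface text tells. Its arguments: {"type":"object","properties":{"increments":{"type":"array","items":{"type":"array","items":{"type":"number"}}}},"required":["increments"]}

```bash
mkdir -p pics
python3 - <<'E'
from station import env
import cv2
s=env.state();print(s['t'],s['eef_pos'],s['eef_rot'],s['width'],env.pinch_z)
for n in ("scene","top"):
    cv2.imwrite(f"pics/{n}0.png",env.capture(n))
    for q in ("gauge","stand","orange_sole"):
        print(n,q,[(round(d['score'],2),[round(d['location'][0]*560),round(d['location'][1]*420)]) for d in env.place_of(n,q)])
E
```

```text
0.0 [ 0.20475067 -0.61611708  0.2175377 ] [ 2.04857775  0.33405159 -2.04938471] 0.09296149065416663 0.0188
scene gauge [(0.79, [282, 184]), (0.61, [227, 209]), (0.59, [224, 267]), (0.57, [192, 177]), (0.22, [231, 227])]
scene stand [(0.73, [230, 226])]
scene orange_sole [(0.94, [151, 239]), (0.25, [226, 210])]
top gauge [(0.86, [331, 205]), (0.86, [379, 259]), (0.64, [276, 256]), (0.61, [322, 147])]
top stand [(0.78, [324, 213])]
top orange_sole [(0.76, [404, 195])]
```

View pics/scene0.png

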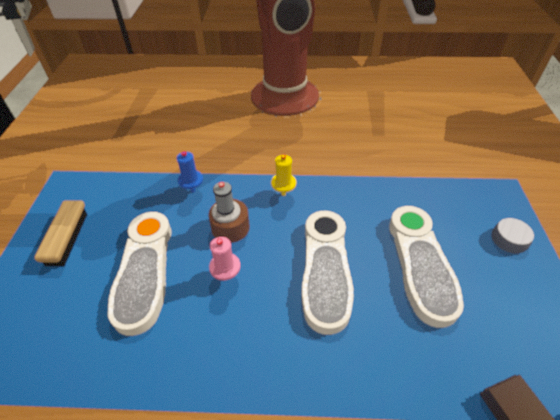

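View pics/top0.png

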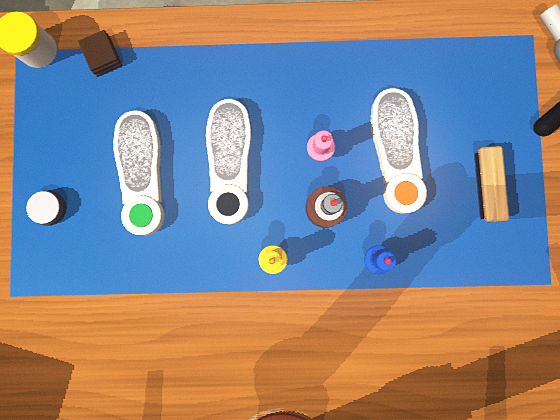

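The scene view shows three soles (orange cushion at (148,228), black at (325,226), green at (412,220)) and four gauges: grey in the brown stand (223,205), blue (188,175), yellow (284,178) and pink (222,262). The grey one fits the description because it has a grey barrel and stands in the wooden ring. I'll confirm it in a crop and measure.

```bash
cat > h.py <<'E'
import numpy as np,cv2
from station import env
def ray(n,uv,z,C=None):
    C=C or env.get_calibration(n);E=np.array(C['extrinsics']);R,t=E[:3,:3],E[:3,3]
    o=-R.T@t;d=R.T@np.array([(uv[0]-C['cx'])/C['fx'],(uv[1]-C['cy'])/C['fy'],1])
    return o+d*(z-o[2])/d[2]
def proj(n,p,C=None):
    C=C or env.get_calibration(n);E=np.array(C['extrinsics']);q=E[:3,:3]@np.array(p)+E[:3,3]
    return np.array([C['fx']*q[0]/q[2]+C['cx'],C['fy']*q[1]/q[2]+C['cy']])
def blob(img,lo,hi,near=None,rad=60):
    m=cv2.inRange(cv2.cvtColor(img,cv2.COLOR_BGR2HSV),lo,hi)
    if near is not None:
        k=np.zeros_like(m);cv2.circle(k,tuple(map(int,near)),rad,255,-1);m&=k
    n,l,st,c=cv2.connectedComponentsWithStats(m)
    i=1+np.argmax(st[1:,4]);
    cs,_=cv2.findContours((l==i).astype(np.uint8),cv2.RETR_EXTERNAL,cv2.CHAIN_APPROX_NONE)
    return c[i],st[i],cv2.fitEllipse(cv2.convexHull(max(cs,key=len)))
E
python3 - <<'E'
from h import *
for n,oc,g in(("scene",(148,228),(227,212)),("top",(405,193),(328,206))):
    im=cv2.imread(f"pics/{n}0.png")
    c,st,e=blob(im,(5,150,120),(20,255,255),oc,25)
    print(n,'cushion',c,st,e,ray(n,e[0],.03))
    m=env.silhouettes  # not called
    crop=im[g[1]-45:g[1]+45,g[0]-55:g[0]+55]
    cv2.imwrite(f"pics/crop_{n}.png",cv2.resize(crop,None,fx=6,fy=6,interpolation=cv2.INTER_CUBIC))
    C=env.get_calibration(n);print(C['fx'],-np.array(C['extrinsics'])[:3,:3].T@np.array(C['extrinsics'])[:3,3])
a=cv2.imread("pics/crop_scene.png");b=cv2.imread("pics/crop_top.png")
cv2.imwrite("pics/crops.png",cv2.resize(np.hstack([a,b]),(800,327)))
E
```

```text
scene cushion [147.86971831 226.58098592] [137 219  23  16 284] ((147.8639373779297, 226.6254425048828), (15.351544380187988, 22.777652740478516), 71.41703033447266) [ 0.5309973  -0.25996408  0.03      ]
390.45298192683987 [1.01795801 0.02826696 0.63690243]
top cushion [405.99534884 192.54651163] [395 181  23  24 430] ((405.96783447265625, 192.56582641601562), (22.82882308959961, 23.39569091796875), 138.3684844970703) [ 0.52892083 -0.2594059   0.03      ]
446.7037437989798 [ 0.43752732 -0.01420542  0.91675501]
```

View pics/crops.png

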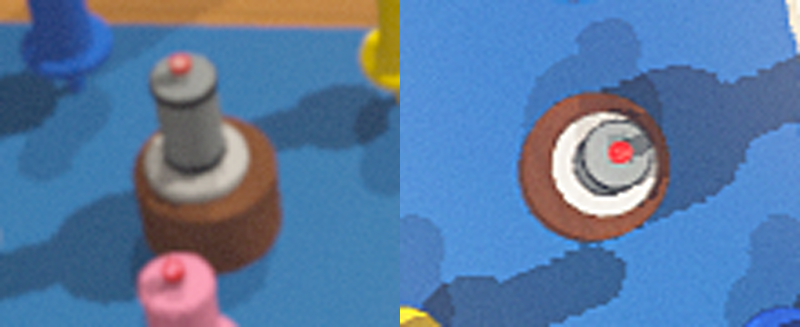

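The crops confirm it: grey barrel with a red tail and white flange, in the brown ring. In the top view its flange is centred near (330,206); in the scene view it is near (226,211).

Run:
```python
from h import *
print(ray("top",(329.7,206.1),.058),ray("scene",(226,211),.058))
print(ray("top",(334.1,203.4),.120),ray("scene",(222.6,188.5),.120))
for n in("scene","top"):
    im=cv2.imread(f"pics/{n}0.png")
    c,st,e=blob(im,(0,90,30),(14,220,170),(229,215) if n=="scene" else (327,207),28)
    print(n,c,st,e,ray(n,e[0],.05))
from scipy.spatial.transform import Rotation as R
s=env.state();print(R.from_rotvec(s['eef_rot']).as_matrix().round(3),s['joint_pos'],s['eef_pos'])
```

```text
[ 0.50356442 -0.10442195  0.058     ] [ 0.50950575 -0.10151365  0.058     ]
[ 0.50343781 -0.10591065  0.12      ] [ 0.50825934 -0.10106825  0.12      ]
scene [231.92191781 225.36849315] [210 200  38  42 730] ((229.13372802734375, 219.81671142578125), (40.00098419189453, 42.9414176940918), 171.49801635742188) [ 0.52542897 -0.09418578  0.05      ]
top [321.55594406 207.8951049 ] [306 187  41  40 572] ((326.1014404296875, 206.5453643798828), (39.87256622314453, 40.92061233520508), 44.381744384765625) [ 0.50348521 -0.09825849  0.05      ]
[[-0.     0.315 -0.949]
 [ 0.    -0.949 -0.315]
 [-1.    -0.    -0.   ]] [ 1.22349505  0.6150501  -0.01263816  1.42358287  0.00806938  1.10340597
 -0.04037877] [ 0.20497075 -0.61670296  0.21848183]
```

Emit:
drive_tool:
  increments:
    - [0, 0, 0, 0, -0.393, -0.4475, 0.093]
    - [0, 0, 0, 0, -0.393, -0.4475, 0.093]
    - [0, 0, 0, 0, -0.393, -0.4475, 0.093]
    - [0, 0, 0, 0, -0.393, -0.4475, 0.093]
    - [0, 0, 0, 0, -0.393, -0.4475, 0.093]
    - [0, 0, 0, 0, -0.393, -0.4475, 0.093]
    - [0, 0, 0, 0, -0.393, -0.4475, 0.093]
    - [0, 0, 0, 0, -0.393, -0.4475, 0.093]

```text
t: 1.2
eef_pos: [0.4078, -0.2698, 0.2191]
eef_rot: [2.049, 0.33, -2.047]
ft_force: [0.7, 0.5, 0.1]
width: 0.0933
```

Run:
```python
from h import *
C=env.get_calibration("wrist");E=np.array(C['extrinsics']);print(C['fx'],-E[:3,:3].T@E[:3,3],E[:3,:3].round(2).tolist(),env.state()['eef_pos'],env.state()['t'])
cv2.imwrite("pics/w1.png",env.capture("wrist"))
for p in [(.506,-.103,.058),(.506,-.103,.12),(.53,-.26,.03)]: print(proj("wrist",p))
```

```text
310.14636853955614 [ 0.47435404 -0.24698597  0.38459864] [[0.32, -0.95, 0.0], [-0.92, -0.3, 0.26], [-0.24, -0.08, -0.97]] [ 0.40780774 -0.26983126  0.21907109] 1.2
[161.87607148  53.000799  ]
[131.49167798  34.43979585]
[319.30619373  88.52516957]
```

View pics/w1.png

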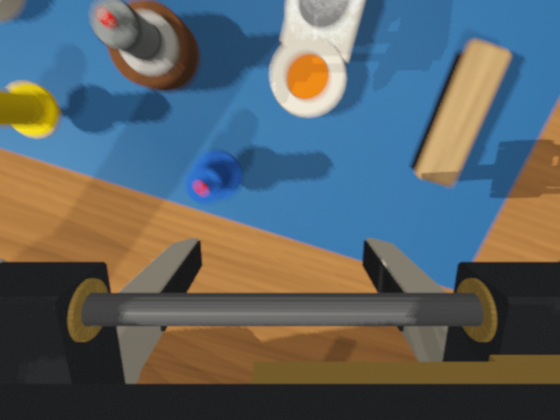

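Run:
```python
from h import *
for k in range(2):
    C=env.get_calibration("wrist");s=env.state();im=env.capture("wrist")
    c,st,e=blob(im,(5,150,120),(20,255,255),(310,80),30)
    print(s['t'],s['eef_pos'],e[0],ray("wrist",e[0],.03,C),proj("wrist",(.53,-.26,.03),C))
```

```text
1.25 [ 0.41378439 -0.25940038  0.21917143] (317.961669921875, 87.91366577148438) [ 0.53010068 -0.25841473  0.03      ] [319.30619373  88.52516957]
1.3 [ 0.41176437 -0.26340652  0.21914133] (316.42767333984375, 86.28397369384766) [ 0.52875179 -0.26081749  0.03      ] [316.12942794  84.8433313 ]
```

Emit:
drive_tool:
  increments:
    - [0, 0, 0, 0, -0.125, -0.07, 0.093]
    - [0, 0, 0, 0, -0.125, -0.07, 0.093]
    - [0, 0, 0, 0, -0.125, -0.07, 0.093]
    - [0, 0, 0, 0, -0.125, -0.07, 0.093]
    - [0, 0, 0, 0, -0.125, -0.07, 0.093]
    - [0, 0, 0, 0, -0.125, -0.07, 0.093]

```text
t: 1.95
eef_pos: [0.4335, -0.1333, 0.2187]
eef_rot: [2.049, 0.326, -2.05]
ft_force: [0.6, -0.7, 0.9]
width: 0.093
```

Run:
```python
from h import *
for k in range(2):
    C=env.get_calibration("wrist");s=env.state();im=env.capture("wrist")
    print(s['t'],s['eef_pos'],s['eef_rot'],[proj("wrist",(.506,-.103,z),C).round(1) for z in(.05,.058,.12)])
cv2.imwrite("pics/w2.png",im)
import pickle;pickle.dump({k:np.array(v) for k,v in C.items()},open("w2.pkl","wb"))
```

```text
1.95 [ 0.43347537 -0.13326753  0.21870265] [ 2.0494254   0.32624728 -2.05022184] [array([276.1, 116.9]), array([276. , 116.7]), array([274.7, 114.8])]
2.0 [ 0.43347705 -0.13331767  0.21865518] [ 2.04978665  0.32600167 -2.05052986] [array([276. , 116.8]), array([275.9, 116.6]), array([274.6, 114.7])]
```

View pics/w2.png

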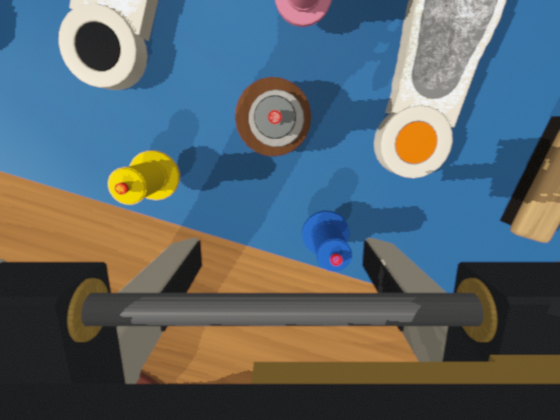

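The wrist camera now looks straight down on the gauge at (275,117), with the ring around it; the orange cushion is at (416,142).

Run:
```python
from h import *
import pickle
C=pickle.load(open("w2.pkl","rb"));im=cv2.imread("pics/w2.png")
c,st,e=blob(im,(0,90,30),(14,230,190),(274,117),42);print('stand',e,ray("w",e[0],.05,C),ray("w",e[0],.045,C))
c,st,e=blob(im,(5,150,120),(20,255,255),(416,142),30);print('cush',e,ray("w",e[0],.03,C))
hsv=cv2.cvtColor(im,cv2.COLOR_BGR2HSV)
c,st,e=blob(im,(0,0,60),(179,60,255),(275,117),33);print('flange',e,ray("w",e[0],.058,C))
c,st,e=blob(im,(0,150,120),(8,255,255),(275,117),12);print('tail',e,ray("w",e[0],.125,C))
cv2.imwrite("pics/c2.png",cv2.resize(im[72:162,225:325],None,fx=6,fy=6,interpolation=cv2.INTER_CUBIC))
```

```text
stand ((272.6716003417969, 116.2381362915039), (74.32744598388672, 77.91614532470703), 174.95889282226562) [ 0.50547067 -0.09950501  0.05      ] [ 0.50554848 -0.099338    0.045     ]
cush ((415.7604064941406, 142.0703887939453), (38.711883544921875, 43.38554000854492), 39.85300827026367) [ 0.52917515 -0.25946968  0.03      ]
flange ((275.9132080078125, 117.78395080566406), (54.993682861328125, 56.888389587402344), 178.8153076171875) [ 0.50493731 -0.10333945  0.058     ]
tail ((274.5594482421875, 116.56993103027344), (12.660645484924316, 12.935304641723633), 11.363792419433594) [ 0.5045313  -0.10352617  0.125     ]
```

View pics/c2.png

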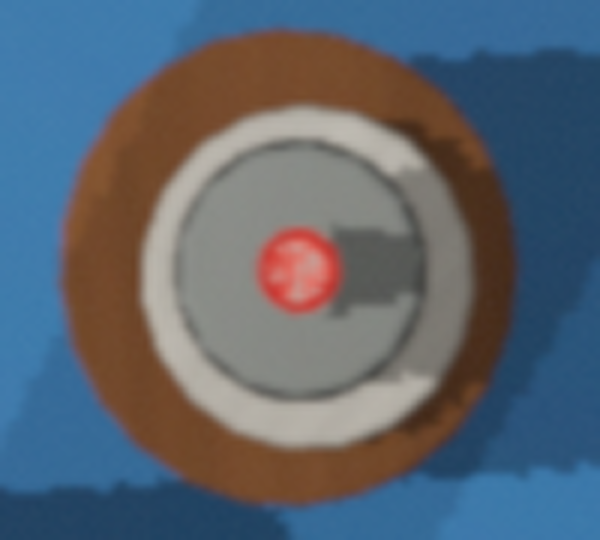

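```bash
cat >> h.py <<'E'
from scipy.spatial.transform import Rotation as R
def rel(p,s=None):
    s=s or env.state();M=R.from_rotvec(s['eef_rot']).as_matrix()
    return (M.T@(np.array(p)-s['eef_pos'])).round(4), M.round(4).tolist()
E
python3 - <<'E'
from h import *
print(rel((.505,-.1035,.0762)),rel((.505,-.1035,.2187)))
E
```

```text
(array([ 0.1424, -0.006 , -0.0773]), [[-0.0002, 0.3112, -0.9503], [-0.0008, -0.9503, -0.3112], [-1.0, 0.0007, 0.0005]]) (array([-0.0001, -0.0059, -0.0772]), [[-0.0002, 0.3112, -0.9503], [-0.0008, -0.9503, -0.3112], [-1.0, 0.0007, 0.0005]])
```

Emit:
drive_tool:
  increments:
    - [0, 0, 0, 0, -0.006, -0.045, 0.093]
    - [0, 0, 0, 0, -0.006, -0.077, 0.093]
    - [0, 0, 0, 0.03, -0.006, -0.077, 0.093]
    - [0, 0, 0, 0.06, -0.006, -0.077, 0.093]
    - [0, 0, 0, 0.1, -0.006, -0.077, 0.093]
    - [0, 0, 0, 0.13, -0.006, -0.077, 0.093]
    - [0, 0, 0, 0.142, -0.006, -0.077, 0.093]
    - [0, 0, 0, 0.142, -0.006, -0.077, 0.093]

```text
t: 2.85
eef_pos: [0.504, -0.1019, 0.0753]
eef_rot: [2.046, 0.33, -2.053]
ft_force: [1.1, 0.2, 0.0]
width: 0.0928
```

Emit:
drive_tool:
  increments:
    - [0, 0, 0, 0, 0, 0, 0.05]
    - [0, 0, 0, 0, 0, 0, 0.02]
    - [0, 0, 0, 0, 0, 0, 0.02]
    - [0, 0, 0, 0, 0, 0, 0.02]
    - [0, 0, 0, 0, 0, 0, 0.02]
    - [0, 0, 0, 0, 0, 0, 0.02]

```text
t: 3.45
eef_pos: [0.5053, -0.1008, 0.0769]
eef_rot: [2.048, 0.331, -2.047]
ft_force: [-0.1, 0.3, -0.0]
width: 0.0497
```

Emit:
drive_tool:
  increments:
    - [0, 0, 0, 0, 0, 0, 0.0]
    - [0, 0, 0, 0, 0, 0, 0.0]
    - [0, 0, 0, 0, 0, 0, 0.0]
    - [0, 0, 0, 0, 0, 0, 0.0]
    - [0, 0, 0, 0, 0, 0, 0.0]

```text
t: 3.95
eef_pos: [0.5055, -0.1014, 0.0768]
eef_rot: [2.049, 0.33, -2.047]
ft_force: [0.9, -1.7, 0.7]
width: 0.0335
```

Emit:
drive_tool:
  increments:
    - [0, 0, 0, 0, 0, 0, 0.0]
    - [0, 0, 0, -0.01, 0, 0, 0.0]
    - [0, 0, 0, -0.025, 0, 0, 0.0]
    - [0, 0, 0, -0.045, 0, 0, 0.0]
    - [0, 0, 0, -0.06, 0, 0, 0.0]
    - [0, 0, 0, -0.07, 0, 0, 0.0]
    - [0, 0, 0, -0.07, 0, 0, 0.0]
    - [0, 0, 0, -0.07, 0, 0, 0.0]

```text
t: 4.75
eef_pos: [0.5044, -0.1005, 0.1463]
eef_rot: [2.047, 0.332, -2.049]
ft_force: [0.2, -0.2, -2.7]
width: 0.0339
```

Run:
```python
from h import *
ims=[]
for n in("wrist","scene","top"):
    C=env.get_calibration(n);s=env.state();im=env.capture(n);cv2.imwrite(f"pics/l_{n}.png",im);ims.append(im)
    print(s['t'],s['eef_pos'],s['width'],s['ft_force'])
cv2.imwrite("pics/l.png",np.hstack([cv2.resize(ims[0],(400,300)),cv2.resize(ims[1][140:290,120:320],(400,300))]))
```

```text
4.75 [ 0.50443537 -0.10051386  0.14628864] 0.033934681642032984 [ 0.18280331 -0.20135583 -2.65344865]
4.8 [ 0.50425081 -0.10053399  0.14596072] 0.03336812143343609 [-0.69334595  0.01382033 -2.42574295]
4.85 [ 0.50423418 -0.10058967  0.14578326] 0.03358793286833387 [-0.57384177  0.06342471 -3.52386546]
```

View pics/l.png

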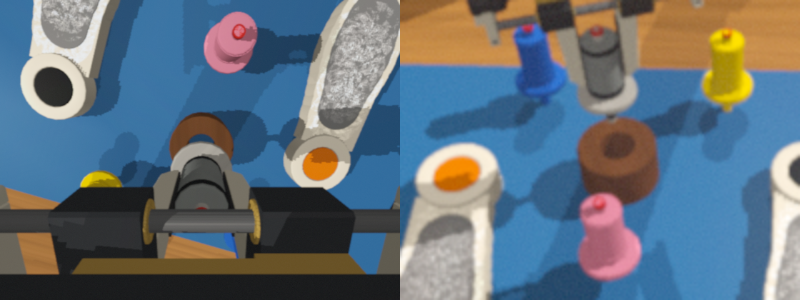

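The gauge has been lifted upright, with about 2.6 N at the wrist. Pink, blue and yellow were not disturbed, and the orange cushion is at (320,162) in the left half of the picture.

Run:
```python
from h import *
im=cv2.imread("pics/l_scene.png");a=cv2.resize(im[145:245,180:270],(540,600),interpolation=cv2.INTER_CUBIC)
for p,c in(((.5042,-.1006,.1458+.0188-.045),(0,255,0)),((.5042,-.1006,.1458+.0188-.037),(0,255,255)),((.5053,-.1,.05),(255,0,255)),((.5042,-.1006,.1458+.0188+.025),(0,255,0))):
    q=(proj("scene",p)-[180,145])*6;print(q/6+[180,145]);cv2.drawMarker(a,tuple(q.astype(int).tolist()),c,0,10,1)
for zc,r,cx,cy,col in((.1458+.0188-.037,.028,.5042,-.1006,(0,255,255)),(.05,.018,.5053,-.1,(255,0,255)),(.05,.04,.5053,-.1,(255,0,255))):
    P=np.array([(proj("scene",(cx+r*np.cos(t),cy+r*np.sin(t),zc))-[180,145])*6 for t in np.linspace(0,6.28,60)]).astype(int)
    cv2.polylines(a,[P],True,col,1)
cv2.imwrite("pics/l2.png",a)
```

```text
[223.16030618 187.11555356]
[222.65468437 184.0677984 ]
[227.46334794 212.08687742]
[218.43444933 158.62933302]
```

View pics/l2.png

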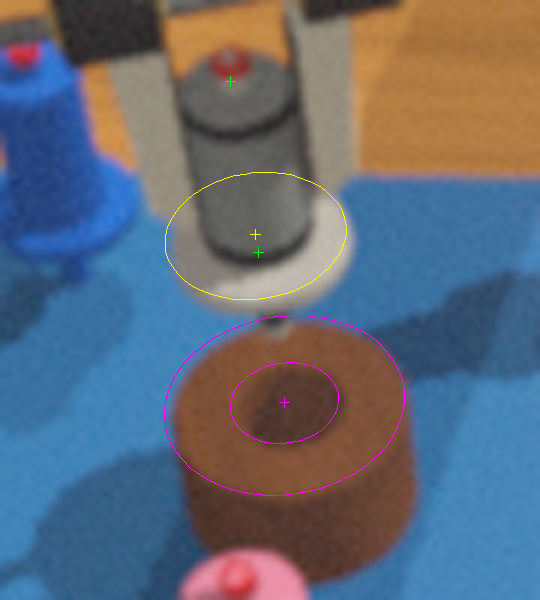

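Run:
```python
from h import *
print(rel((.529,-.259,.146))[0])
```

```text
[-0.0004  0.158   0.0265]
```

Emit:
drive_tool:
  increments:
    - [0, 0, 0, 0, 0.02, 0.003, 0.0]
    - [0, 0, 0, 0, 0.055, 0.009, 0.0]
    - [0, 0, 0, 0, 0.095, 0.016, 0.0]
    - [0, 0, 0, 0, 0.13, 0.022, 0.0]
    - [0, 0, 0, 0, 0.15, 0.025, 0.0]
    - [0, 0, 0, 0, 0.158, 0.0265, 0.0]
    - [0, 0, 0, 0, 0.158, 0.0265, 0.0]
    - [0, 0, 0, 0, 0.158, 0.0265, 0.0]

```text
t: 5.7
eef_pos: [0.5297, -0.2569, 0.1461]
eef_rot: [2.047, 0.336, -2.049]
ft_force: [-0.8, 0.6, -2.8]
width: 0.0338
```

Emit:
drive_tool:
  increments:
    - [0, 0, 0, 0.01, 0, 0, 0.0]
    - [0, 0, 0, 0.025, 0, 0, 0.0]
    - [0, 0, 0, 0.036, 0, 0, 0.0]
    - [0, 0, 0, 0.042, 0, 0, 0.0]
    - [0, 0, 0, 0.044, 0, 0, 0.0]
    - [0, 0, 0, 0.044, 0, 0, 0.0]

```text
t: 6.3
eef_pos: [0.5299, -0.2589, 0.1025]
eef_rot: [2.048, 0.332, -2.048]
ft_force: [-0.4, 0.2, -2.6]
width: 0.0335
```

Run:
```python
from h import *
ims=[]
for n in("wrist","scene"):
    C=env.get_calibration(n);s=env.state();im=env.capture(n);cv2.imwrite(f"pics/p_{n}.png",im);ims.append(im)
    print(s['t'],s['eef_pos'],s['width'],s['ft_force'],rel((.529,-.259,.09))[0])
cv2.imwrite("pics/p.png",np.hstack([cv2.resize(ims[0],(400,300)),cv2.resize(ims[1][155:255,85:218],(400,300))]))
```

```text
6.3 [ 0.52988686 -0.25894622  0.10249734] 0.03347800861294895 [-0.37411198  0.24809334 -2.61545363] [ 0.0129 -0.0005  0.001 ]
6.35 [ 0.53013663 -0.25914452  0.10291496] 0.0337015276002137 [ 0.16461421  0.76597293 -1.99518727] [ 0.0131 -0.0006  0.0011]
```

View pics/p.png

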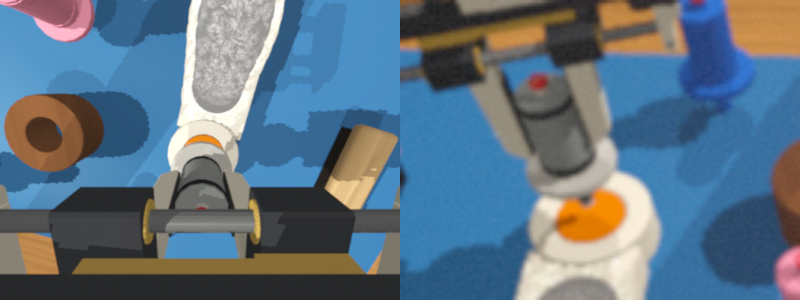

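The pin tip hangs just above the middle of the orange cushion: the tip is at (585,203) and the cushion centre at (590,215) in the right half. I'll press in stages and watch the force.

Emit:
drive_tool:
  increments:
    - [0, 0, 0, 0.006, 0, 0, 0.0]
    - [0, 0, 0, 0.01, 0, 0, 0.0]
    - [0, 0, 0, 0.014, 0, 0, 0.0]
    - [0, 0, 0, 0.018, 0, 0, 0.0]
    - [0, 0, 0, 0.018, 0, 0, 0.0]
    - [0, 0, 0, 0.018, 0, 0, 0.0]

```text
t: 7.0
eef_pos: [0.5299, -0.2592, 0.0851]
eef_rot: [2.048, 0.331, -2.048]
ft_force: [-1.4, 0.6, 1.7]
width: 0.0338
```

Emit:
drive_tool:
  increments:
    - [0, 0, 0, 0.003, 0, 0, 0.0]
    - [0, 0, 0, 0.006, 0, 0, 0.0]
    - [0, 0, 0, 0.009, 0, 0, 0.0]
    - [0, 0, 0, 0.009, 0, 0, 0.0]
    - [0, 0, 0, 0.009, 0, 0, 0.0]

```text
t: 7.5
eef_pos: [0.53, -0.2592, 0.0763]
eef_rot: [2.048, 0.331, -2.048]
ft_force: [-1.3, 0.4, 6.3]
width: 0.0335
```

Run:
```python
from h import *
ims=[]
for n in("wrist","scene","scene"):
    s=env.state();im=env.capture(n);cv2.imwrite(f"pics/q_{n}.png",im);ims.append(im)
    print(s['t'],s['eef_pos'],s['width'],s['ft_force'])
cv2.imwrite("pics/q.png",np.hstack([cv2.resize(ims[0],(400,300)),cv2.resize(ims[1][175:255,95:202],(400,300),interpolation=cv2.INTER_CUBIC)]))
```

```text
7.5 [ 0.52997429 -0.25923053  0.07630349] 0.033540851914544444 [-1.26257213  0.4376524   6.25229216]
7.55 [ 0.52996371 -0.25919602  0.07631607] 0.03343551055037045 [-1.70068363  0.69689269  5.98671957]
7.6 [ 0.52995001 -0.25919079  0.07634227] 0.03391316165360425 [-2.32490948  1.0957524   6.71124084]
```

View pics/q.png

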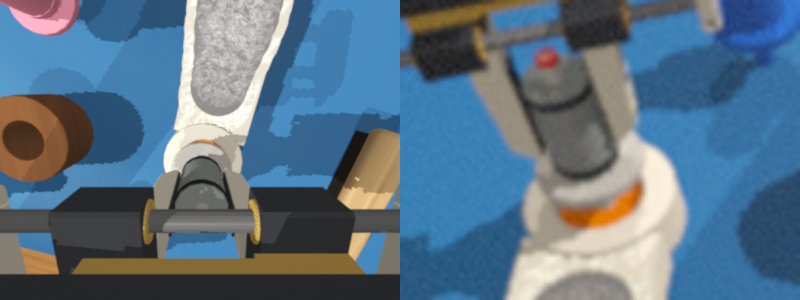

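The pin is pressed into the cushion and the red tail has risen, at (545,55). The force change of about 9 N corresponds to about 8 mm of sinking. I'll go 1 mm lower and hold.

Emit:
drive_tool:
  increments:
    - [0, 0, 0, 0.001, 0, 0, 0.0]
    - [0, 0, 0, 0.001, 0, 0, 0.0]
    - [0, 0, 0, 0.001, 0, 0, 0.0]
    - [0, 0, 0, 0.001, 0, 0, 0.0]
    - [0, 0, 0, 0.001, 0, 0, 0.0]
    - [0, 0, 0, 0.001, 0, 0, 0.0]
    - [0, 0, 0, 0.001, 0, 0, 0.0]
    - [0, 0, 0, 0.001, 0, 0, 0.0]

```text
t: 8.45
eef_pos: [0.53, -0.2592, 0.0755]
eef_rot: [2.048, 0.331, -2.047]
ft_force: [-2.2, 0.1, 7.9]
width: 0.0334
```

Emit:
drive_tool:
  increments:
    - [0, 0, 0, 0, 0, 0, 0.0]
    - [0, 0, 0, 0, 0, 0, 0.0]
    - [0, 0, 0, 0, 0, 0, 0.0]
    - [0, 0, 0, 0, 0, 0, 0.0]
    - [0, 0, 0, 0, 0, 0, 0.0]
    - [0, 0, 0, 0, 0, 0, 0.0]

```text
t: 9.05
eef_pos: [0.53, -0.2592, 0.0755]
eef_rot: [2.048, 0.331, -2.047]
ft_force: [-1.9, 2.1, 7.7]
width: 0.0337
```

Emit:
drive_tool:
  increments:
    - [0, 0, 0, -0.006, 0, 0, 0.0]
    - [0, 0, 0, -0.014, 0, 0, 0.0]
    - [0, 0, 0, -0.025, 0, 0, 0.0]
    - [0, 0, 0, -0.04, 0, 0, 0.0]
    - [0, 0, 0, -0.055, 0, 0, 0.0]
    - [0, 0, 0, -0.067, 0, 0, 0.0]
    - [0, 0, 0, -0.071, 0, 0, 0.0]
    - [0, 0, 0, -0.071, 0, 0, 0.0]

```text
t: 9.85
eef_pos: [0.53, -0.2592, 0.146]
eef_rot: [2.049, 0.331, -2.047]
ft_force: [-0.7, -0.3, -2.2]
width: 0.0338
```

Run:
```python
from h import *
C=env.get_calibration("wrist");s=env.state();im=env.capture("wrist");cv2.imwrite("pics/r.png",im)
print(s['t'],s['eef_pos'],s['width'],s['ft_force'],rel((.505,-.0995,.147))[0])
```

```text
9.85 [ 0.53001655 -0.25924686  0.14600098] 0.033830127503864646 [-0.70189075 -0.31470287 -2.17077773] [-0.0016 -0.1592 -0.027 ]
```

View pics/r.png

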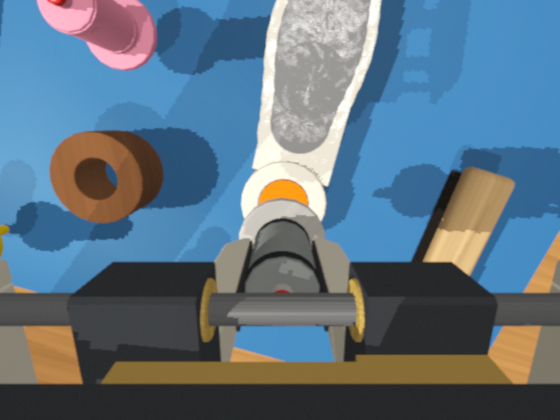

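The cushion has sprung back. The ring is to the left, with its hole at about (96,178).

Run:
```python
from h import *
print(ray("wrist",(96.5,177.5),.05))
```

```text
[ 0.50569622 -0.10077782  0.05      ]
```

Emit:
drive_tool:
  increments:
    - [0, 0, 0, 0, -0.02, -0.003, 0.0]
    - [0, 0, 0, 0, -0.055, -0.009, 0.0]
    - [0, 0, 0, 0, -0.095, -0.016, 0.0]
    - [0, 0, 0, 0, -0.13, -0.022, 0.0]
    - [0, 0, 0, 0, -0.15, -0.025, 0.0]
    - [0, 0, 0, 0, -0.159, -0.027, 0.0]
    - [0, 0, 0, 0, -0.159, -0.027, 0.0]
    - [0, 0, 0, 0, -0.159, -0.027, 0.0]

```text
t: 10.7
eef_pos: [0.5055, -0.1015, 0.1454]
eef_rot: [2.048, 0.328, -2.049]
ft_force: [-0.2, -0.6, -2.8]
width: 0.0337
```

Run:
```python
from h import *
C=env.get_calibration("wrist");s=env.state();im=env.capture("wrist");im2=env.capture("scene")
print(s['t'],s['eef_pos'],s['width'],s['ft_force'],rel((.505,-.0995,.147))[0])
cv2.imwrite("pics/u.png",np.hstack([cv2.resize(im,(400,300)),cv2.resize(im2[150:250,160:293],(400,300),interpolation=cv2.INTER_CUBIC)]))
```

```text
10.7 [ 0.50545479 -0.10145276  0.14543554] 0.03366109482900849 [-0.16534788 -0.57064797 -2.79300133] [-0.0015 -0.0024 -0.0004]
```

View pics/u.png

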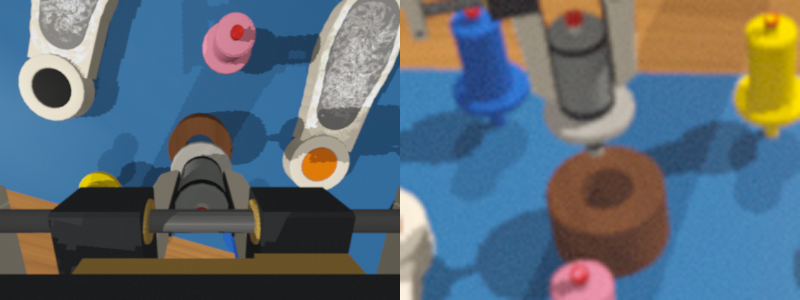

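The pin hangs over the hole, with the gauge within about 2 mm of the ring's axis. Lowering.

Emit:
drive_tool:
  increments:
    - [0, 0, 0, 0.005, -0.0015, 0, 0.0]
    - [0, 0, 0, 0.018, -0.0015, 0, 0.0]
    - [0, 0, 0, 0.034, -0.0015, 0, 0.0]
    - [0, 0, 0, 0.05, -0.0015, 0, 0.0]
    - [0, 0, 0, 0.06, -0.0015, 0, 0.0]
    - [0, 0, 0, 0.065, -0.0015, 0, 0.0]
    - [0, 0, 0, 0.067, -0.0015, 0, 0.0]
    - [0, 0, 0, 0.067, -0.0015, 0, 0.0]

```text
t: 11.6
eef_pos: [0.5051, -0.0985, 0.0788]
eef_rot: [2.049, 0.331, -2.048]
ft_force: [-0.2, 0.1, -3.7]
width: 0.0338
```

Emit:
drive_tool:
  increments:
    - [0, 0, 0, 0.001, 0, 0, 0.0]
    - [0, 0, 0, 0.0015, 0, 0, 0.0]
    - [0, 0, 0, 0.002, 0, 0, 0.0]
    - [0, 0, 0, 0.002, 0, 0, 0.0]
    - [0, 0, 0, 0.002, 0, 0, 0.0]

```text
t: 12.1
eef_pos: [0.5049, -0.0983, 0.0768]
eef_rot: [2.048, 0.331, -2.048]
ft_force: [-0.1, -0.1, -2.6]
width: 0.0336
```

Emit:
drive_tool:
  increments:
    - [0, 0, 0, 0.0003, 0, 0, 0.0]
    - [0, 0, 0, 0.0006, 0, 0, 0.0]
    - [0, 0, 0, 0.0006, 0, 0, 0.0]

```text
t: 12.4
eef_pos: [0.5049, -0.0983, 0.0767]
eef_rot: [2.048, 0.331, -2.048]
ft_force: [-1.9, 0.0, 5.6]
width: 0.0337
```

Seated (the force went from -2.6 to +5.6 N). Opening.

Emit:
drive_tool:
  increments:
    - [0, 0, 0, 0, 0, 0, 0.045]
    - [0, 0, 0, 0, 0, 0, 0.06]
    - [0, 0, 0, 0, 0, 0, 0.093]
    - [0, 0, 0, 0, 0, 0, 0.093]
    - [0, 0, 0, 0, 0, 0, 0.093]
    - [0, 0, 0, 0, 0, 0, 0.093]
    - [0, 0, 0, 0, 0, 0, 0.093]
    - [0, 0, 0, 0, 0, 0, 0.093]

```text
t: 13.2
eef_pos: [0.5048, -0.0983, 0.0761]
eef_rot: [2.048, 0.332, -2.048]
ft_force: [0.7, 0.2, 0.1]
width: 0.0912
```

Emit:
drive_tool:
  increments:
    - [0, 0, 0, -0.005, 0, 0, 0.093]
    - [0, 0, 0, -0.03, 0, 0, 0.093]
    - [0, 0, 0, -0.07, 0, 0, 0.093]
    - [0, 0, 0, -0.11, 0, 0, 0.093]
    - [0, 0, 0, -0.14, 0, 0, 0.093]
    - [0, 0, 0, -0.14, 0, 0.04, 0.093]
    - [0, 0, 0, -0.14, 0, 0.075, 0.093]
    - [0, 0, 0, -0.14, 0, 0.075, 0.093]

```text
t: 14.0
eef_pos: [0.4287, -0.1238, 0.2164]
eef_rot: [2.046, 0.326, -2.055]
ft_force: [0.0, 0.1, -0.2]
width: 0.093
```

Emit:
drive_tool:
  increments:
    - [0, 0, 0, 0, 0, 0, 0.093]
    - [0, 0, 0, 0, 0, 0, 0.093]

```text
t: 14.2
eef_pos: [0.4348, -0.1216, 0.2164]
eef_rot: [2.049, 0.332, -2.046]
ft_force: [-0.2, 0.1, 0.0]
width: 0.0928
```

Run:
```python
from h import *
s=env.state();C=env.get_calibration("wrist");im=env.capture("wrist");im2=env.capture("scene")
print(s['t'],s['eef_pos'],s['width'],s['ft_force'])
cv2.imwrite("pics/v.png",np.hstack([cv2.resize(im,(400,300)),cv2.resize(im2[150:250,110:243],(400,300),interpolation=cv2.INTER_CUBIC)]))
for f in((0,90,30),(14,230,190),42),((0,0,60),(179,60,255),33):
    c,st,e=blob(im,f[0],f[1],proj("wrist",(.505,-.1,.055),C),f[2]);print(e,ray("w",e[0],.055,C))
```

```text
14.2 [ 0.43477879 -0.12160124  0.2164202 ] 0.09280712018416924 [-0.18291063  0.14721017  0.02318876]
((283.4256286621094, 121.4443359375), (74.41836547851562, 77.73429107666016), 2.5741994380950928) [ 0.50543985 -0.09935236  0.055     ]
((281.82904052734375, 122.66871643066406), (55.148902893066406, 56.84452819824219), 179.53350830078125) [ 0.5037885  -0.09819286  0.055     ]
```

View pics/v.png

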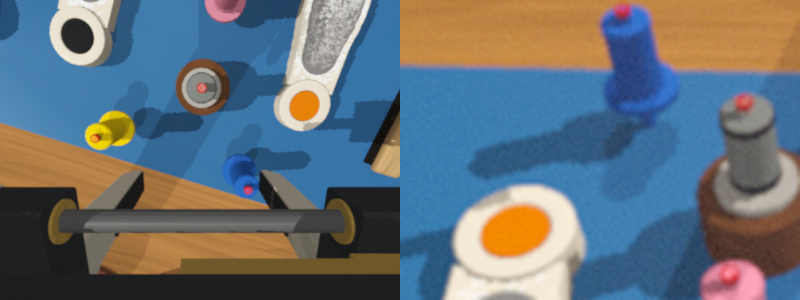

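The gauge stands upright and centred in the ring (left view (203,88)), the orange cushion is flush, and the gripper is clear of everything.

```bash
python3 -c "
from station import env
print(env.hand_in())"
```

```text
the job is handed in; nothing more can be done
None
```

The job is done and handed in at about 14 s on the robot's clock; it reports no verdict.

- **Pressing:** I took the grey gauge from its ring and pressed its pin into the orange cushion, holding for more than 1 s. The wrist force changed by about 10.4 N, which puts the cushion at about 9 mm. That depth is worked out from the force and the lowering of the gauge. I did not read it off the black band, because the flange hid the pin.
- **Return:** I set the gauge back in its stand and let go. The last pictures show it upright, with its axis about 2 mm from the ring's and the orange cushion flush again. The gripper is clear and the wrist force is about zero.
- **Disagreement:** One early wrist picture disagreed with the other cameras by about 12 mm. It was taken while the arm was still settling; once settled they agreed to about 2 mm. No check failed.

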